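Click a snap button into a key fob with vise-held snap pliers

TASK

The blue snap button is only started in its brass key fob: slide the fob's round head, lying flat, fully home into the open die of the snap pliers held in the red vise, tail pointing out of the jaws, and let go of it. Then press the pliers' upper handle down just until the button clicks home, going by feel because the punch is set to a different height every time and bearing down harder cracks the enamel, and let the pliers spring fully open again. Leave the finished fob lying home in the die, and the other things on the bench where they are.

Things in the scene. Friction and masses are not known exactly. Their poses are not given: they have to be found in the camera images.
- fob: Brass key fob to be finished, lying flat, button up, 57 g. Round head 26 mm across, 9 mm high; a straight bar-shaped tail runs out along +x, 14 mm wide, 7 mm thick, its underside level with the head's, ending 90 mm from the head's centre. Origin: centre of the head's underside; z up, x along the tail.
- fob_grip (a point): Where to grip the fob, across the tail: on its centre line, 70 mm from the fob's origin along x and 3.5 mm above its underside (mid-height). Axes as the fob's. The tail is 14 mm wide here. Gripped here the gripper stays clear of the upper jaw.
- button: Blue snap button in the fob's head, 20 mm across, 7 mm high; moves only along the fob's z. Origin: centre of its underside, 6 mm above the fob's underside while open (top at 13 mm), 3 mm when clicked home (top at 10 mm, 1 mm above the brass rim). It takes 20 N to start it, less as it goes; past 1.8 mm it snaps home by itself, then is hard. Over 45 N cracks it.
- die_seat (a point): On the floor of the aluminium die, on the lower, moving jaw of the blue-handled snap pliers: where the centre of the head's underside lies when the fob is home. Exactly 155 mm above the bench when open. x points level out of the jaws' mouth, z up (pliers open; it turns with the jaw). The punch, a white nylon pin 12 mm across under the upper jaw, hangs 21 to 31 mm above it.
- die_mouth (a point): Front edge of the die's floor, in the middle, 23 mm along x from die_seat, same axes. The head slides in here along -x, flat on the floor, to a stop wall 13 mm behind die_seat. Two cheeks 28 mm apart guide it, flaring from 9 mm in front of die_seat to 40 mm apart at the mouth. Stop and cheeks 6 mm high, floor plate 36 mm wide and 6 mm thick.
- upper_jaw_tip (a point): Foremost point of the pliers' fixed upper jaw (18 mm wide), level with its underside. The jaw with its punch screw rises up to 65 mm above the die's floor behind this point; keep the gripper's body clear of it.
- press_spot (a point): Where to press: top face of the pliers' upper handle, a blue bar 14 mm wide, 12 mm thick, running 40 mm on from here to -x and 88 mm to +x. Axes as die_seat's; 175 mm behind it along x and 43 mm higher. The hinge axis runs along y, 120 mm in front of this point and 33 mm below it. 40 mm of free travel down before the bar nears the vise.
- handle (a joint): Angle of the pliers' moving half: 0 open (held by a spring), growing as the upper handle is pressed; stop at 0.46 rad. The punch is screwed to a new height every time: the button meets it at 0.18 to 0.34 rad and is home at 0.24 to 0.40 rad. Felt at press_spot: spring 2 to 4 N, plus about 9 N for the button, gone at the click. Opens within 1 s when let go.
- pliers_vise: Red bench vise, fixed, with the pliers' lower handle clamped in it. Origin: centre of its round foot, 100 mm across; x points to the jaws' mouth, z up. Hinge axis of the pliers 95 mm along x, 165 mm up. Top of the vise jaws 125 mm up. Its screw and tommy bar stick out 110 mm to +y, 52 mm up.
- fob_done: Bystander: finished key fob, same shape as the fob, green button already home, nearly flush. Leave it where it is.
- flat_pliers: Bystander: small loose flat-nose pliers, one yellow and one red handle, 150 mm long, lying flat. Leave it where it is.
- wax_puck: Bystander: blue wax cylinder, 38 mm across, 30 mm high. Leave it where it is.
- caliper: Bystander: steel caliper with a black slider, 150 mm long, 10 mm high, lying flat. Leave it where it is.
- screwdriver: Bystander: screwdriver, orange handle, 160 mm long, lying. Leave it where it is.
- water_bottle: Bystander: clear water bottle, 62 mm across, 190 mm high. Leave it where it is.
- flux_jar: Bystander: amber glass jar with black lid, 44 mm across, 45 mm high. Leave it where it is.
- ring_mandrel: Bystander: wooden ring stick, 200 mm long, 25 mm thick, lying. Leave it where it is.
Things that resemble listed ones, but are neither listed nor needed, are in the scene too. What is shaped like the fob but purple or turquoise is not meant.

How it is judged:
By the outcome, as a careful person would: the job done as asked, in the order asked, and still so for the second after the job is handed in, with the robot touching nothing.
It also fails if it takes over 72 s, if anything falls off the work surface, if the arm or the gripper's body presses on something with over 40 N, if the wrist force passes 120 N, or if a joint passes its speed limit or range.

ROBOT

A 7-joint arm with a two-finger parallel gripper is mounted at the origin on the work surface. World frame = base frame: x ahead of the robot, y to its left, z up, the work surface at z = 0. Lengths are in m, angles in rad, forces in N, time in s.
With the tool pointing down it reaches from about 0.425 to 0.875 m from the base axis. Payload 4.7 kg.
Tool frame: the origin (TCP) lies midway between the tips of the shut fingers; the grasp point (between the pads) lies 19 mm behind it (ctrl.grip_point_offset is the distance from the TCP to the grasp point, in m); z points along the fingers, y is the line along which they close (so a half turn about z gives the same grasp; the last joint's range is limited). The gripper opens to 87 mm and grips with 3 to 60 N. Pads are 19 mm wide; open, the fingers measure 117 mm over their backs; the gripper's body (75 mm by 190 mm) begins 51 mm behind the grasp point.
Start: joints at [1.311, 0.321, -0.07, 1.45, 0.023, 1.371, -0.057], TCP at [0.176, -0.626, 0.223] pointing down, gripper open.
Joint ranges: [-2.86, 2.86], [-0.3, 2.09], [-1.38, 1.24], [0.06, 2.45], [-1.56, 4.7], [0.09, 2.05], [-2.69, 2.69]. Speed limits (rad/s): [2.57, 2.57, 3.14, 3.14, 3.14, 3.14, 3.14].

INTERFACE

Orientations are given as a rotation vector (axis times angle).
In Python, from bench import ctrl gives the robot as it stands.
- The arm moves only by the tool move_arm, never from a script. Its argument "increments" is text: rows parted by semicolons, each of 7 numbers parted by spaces: the shift along the world's x, y, z in mm, then the turn, a rotation vector about the world's x, y, z in degrees, then the closure in counts, from 0 (fully open) to 255 (shut). A call has exactly 8 rows; each row shifts and turns the commanded pose from where the row before left it; what a row does not reach is not made up. A row lasts 1/12 s, in which the tool goes at most 41.7 mm and 7.16 degrees, less where a joint would pass 70% of its speed; a pose out of reach is approached as far as the arm can. A call with a gripper value outside its range is refused whole. The fingers move at their own pace and stop on an object; "grip_force" is the grip in N (left out, the last holds). Time passes only in rows, so rows that do not move let the fingers close, or fill a call up. It gives the time, the measured TCP pose, the force, the opening and the grip force at its end, in the units of the state.
- ctrl.get_state(): the state, without advancing time (a new reading comes with each control period).
- ctrl.get_image(name): name is "scene" or "top"; returns a dict with "frame" (420x560x3 uint8, red, green, blue), "depth" (420x560 float32, m along the optical axis (not along the pixel's ray), 0 where there is no reading), "fx", "fy", "cx", "cy" (pixels), "position" and "orientation" of the camera in the world. Camera axes: x right, y down, z forward; pixel columns grow to the right and rows downward; lengths in m; the calibration is good to about 2 mm. A picture is of the moment at which its call begins.
- ctrl.close_job(): hands the job in; it is judged then, once.
Trained networks look in a picture, given as the dict that the camera call returned (one of the last four; its "shot" number tells which), for a name from the list of things; names that differ only in an ending like _2 or _b are one class to them, and where a whole thing is asked for, a point or a joint stands for the part that bears it (a point fixed in the world has none). Each returns a list of dicts, best first, with "score" (0 to 1); they miss things now and then, are a little off and sometimes report something else, mostly with a low value. They report only what shows in the picture. A call takes as long as a camera call. They do not tell look-alikes from the thing itself.
- ctrl.find_in(target, picture): "centre" ([x, y, z] in m, in world coordinates, good to about 4 mm: the middle of the surface that is visible of it).
- ctrl.silhouettes(target, picture): "region" (420x560 bool, what is visible of it).
The state is a dict: "time": time; "joint_positions": joint angles; "qd": joint speeds; "joint_torque": joint torques, N m; "position": TCP position; "tool_rot": TCP orientation; "ft_force": force on the tool from outside, world axes, zero at the start; "torque": the same for the moment, N m; "grip_width": opening from 0.0 (shut) to 1.0 (fully open); "grip_force": force on a finger pad.
Only numpy, scipy, OpenCV 4.12 (cv2) and the standard library are available. Lean on these libraries where they do the work, as an engineer would, in place of code of your own. Each camera call takes 0.05 s, during which the arm holds its last target. There are 200 camera calls.

## Working session

There is one attempt and no reset: what is moved stays moved. The work goes in short steps, Python scripts to look and compute and a tool call to move; the robot and the scene stay as the last step left them, time stands still between calls to the robot, and variables do not carry over. Pictures are saved under pics/ and viewed, at most 10 in all, crops included, and the job is handed in when it is done.

Besides the shell and the picture viewer there is one more tool, called after ">>>" as name(argument=value, ...), one argument or row to a line, values as JSON. move_arm: Moves the arm, as the interface text tells. Its arguments: {"type":"object","properties":{"increments":{"type":"string"},"grip_force":{"type":"number"}},"required":["increments"]}

```bash
mkdir -p pics
cat > h.py <<'E'
import numpy as np,cv2
from scipy.spatial.transform import Rotation as R
from bench import ctrl
def cam(o):
    o=np.array(o); 
    return o if o.shape==(3,3) else (R.from_rotvec(o).as_matrix() if o.shape==(3,) else R.from_quat(o).as_matrix())
def cloud(p):
    d=p["depth"];v,u=np.mgrid[:d.shape[0],:d.shape[1]]
    c=np.stack([(u-p["cx"])/p["fx"]*d,(v-p["cy"])/p["fy"]*d,d],-1)
    return c@cam(p["orientation"]).T+np.array(p["position"])
def save(p,n): cv2.imwrite(f"pics/{n}.png",p["frame"][:,:,::-1])
E
python3 - <<'E'
from h import *
np.set_printoptions(precision=4,suppress=True)
s=ctrl.get_state();print({k:np.round(v,3) for k,v in s.items()})
ims=[]
for n in("scene","top"):
    p=ctrl.get_image(n);ims.append(p["frame"]);save(p,n);print(n,p["position"],p["orientation"],p["fx"])
    for t in("fob","button","fob_done","pliers_vise","die_seat","upper_jaw_tip","press_spot"):
        for r in ctrl.find_in(t,p)[:4]:print(t,np.round(r["centre"],3),round(r["score"],2))
E
```

```text
{'time': np.float64(0.0), 'joint_positions': array([ 1.311,  0.322, -0.07 ,  1.452,  0.023,  1.371, -0.057]), 'qd': array([ 0.001,  0.001,  0.   ,  0.   , -0.001,  0.003, -0.   ]), 'joint_torque': array([  0.001, -49.129,  -0.404, -31.252,  -0.064,   0.044,   0.   ]), 'position': array([ 0.176, -0.625,  0.221]), 'tool_rot': array([-3.11 , -0.429,  0.001]), 'ft_force': array([-0.41 , -0.729, -0.455]), 'torque': array([-0.005,  0.023,  0.037]), 'grip_force': np.float64(0.0), 'grip_width': np.float64(1.001)}
scene [1.1188 0.5369 1.0056] [-1.0564 -2.4919  0.9428] 466.9316426074619
fob [0.442 0.437 0.008] 0.78
fob [0.45  0.275 0.01 ] 0.63
fob [0.511 0.155 0.004] 0.56
fob [0.363 0.247 0.004] 0.46
button [0.433 0.401 0.011] 0.61
button [0.542 0.143 0.016] 0.52
fob_done [0.608 0.229 0.005] 0.67
fob_done [0.458 0.249 0.013] 0.16
pliers_vise [ 0.578 -0.099  0.116] 0.81
pliers_vise [ 0.741 -0.276  0.02 ] 0.64
pliers_vise [ 0.436 -0.394  0.007] 0.17
die_seat [ 0.571 -0.03   0.172] 0.84
upper_jaw_tip [ 0.578 -0.1    0.119] 0.58
upper_jaw_tip [0.752 0.207 0.046] 0.55
upper_jaw_tip [ 0.556 -0.388  0.019] 0.52
upper_jaw_tip [ 0.572 -0.028  0.174] 0.4
press_spot [ 0.57  -0.033  0.174] 0.74
top [ 0.4507 -0.0042  1.1046] [-2.1646  2.1426 -0.1301] 390.28172222566525
fob [0.452 0.276 0.011] 0.77
fob [0.511 0.152 0.006] 0.74
fob [0.438 0.425 0.008] 0.47
button [0.544 0.138 0.012] 0.62
button [0.432 0.396 0.018] 0.57
button [0.456 0.24  0.013] 0.4
button [0.393 0.229 0.008] 0.39
fob_done [0.605 0.225 0.012] 0.74
pliers_vise [ 0.564 -0.113  0.118] 0.97
die_seat [ 0.571 -0.082  0.19 ] 0.81
upper_jaw_tip [ 0.568 -0.115  0.118] 0.6
```

View pics/scene.png

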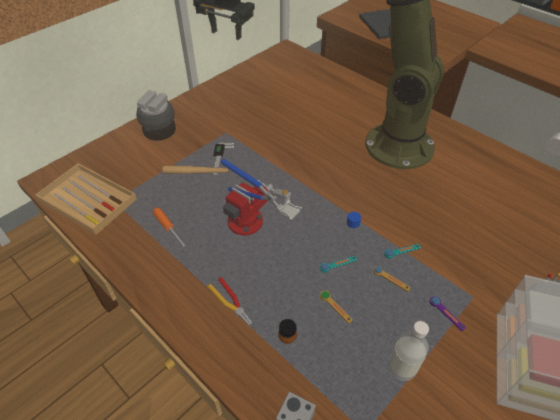

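View pics/top.png

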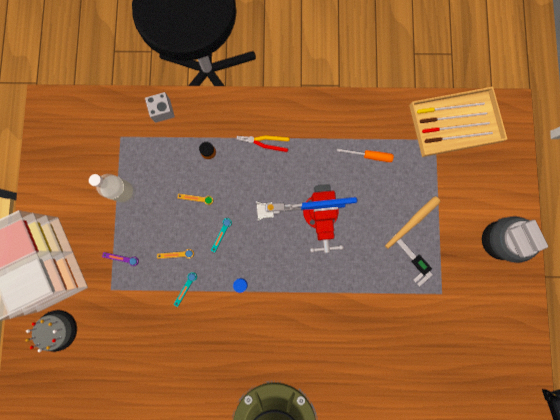

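The fob that matters is the brass one with the blue button: top view head at (189,254), tail to (158,255). The turquoise and purple look-alikes are nearby. The pliers' die is at (264,210), mouth facing left (+y), and the handle runs right to (355,201). Next I measure both.

Run:
```python
from h import *
np.set_printoptions(precision=4,suppress=True)
out=[]
for n,box,pb in(("top",(240,268,150,200),(185,230,245,365)),("scene",(255,300,365,420),(150,230,210,310))):
    p=ctrl.get_image(n);c=cloud(p);f=p["frame"];hsv=cv2.cvtColor(f,cv2.COLOR_RGB2HSV)
    a,b,d,e=box;m=np.zeros(f.shape[:2],bool);m[a:b,d:e]=1
    br=m&(hsv[...,0]>8)&(hsv[...,0]<30)&(hsv[...,1]>110)&(hsv[...,2]>90)
    bl=m&(hsv[...,0]>95)&(hsv[...,0]<125)&(hsv[...,1]>120)
    print(n,"brass",br.sum(),c[br].mean(0),"blue",bl.sum(),np.median(c[bl],0))
    q=c[br][:,:2];q0=q.mean(0);_,_,V=np.linalg.svd(q-q0);t=(q-q0)@V[0];print("axis",V[0],np.degrees(np.arctan2(V[0][1],V[0][0])),"ends",q0+V[0]*t.min(),q0+V[0]*t.max(),"bz",np.percentile(c[br][:,2],[10,50,90]))
    a,b,d,e=pb;m[:]=0;m[a:b,d:e]=1
    h=m&(hsv[...,0]>100)&(hsv[...,0]<125)&(hsv[...,1]>150)&(c[...,2]>.15)
    q=c[h];q0=q.mean(0);_,_,V=np.linalg.svd(q-q0);t=(q-q0)@V[0]
    print("handle",h.sum(),q0,V[0],q0+V[0]*t.min(),q0+V[0]*t.max())
    g=m&(hsv[...,1]<60)&(hsv[...,2]>140)&(c[...,2]>.14)&(c[...,2]<.168)
    print("die",g.sum(),c[g].mean(0),c[g].min(0),c[g].max(0))
    x0,x1=(pb[2],pb[0]); cr=cv2.resize(f[pb[0]:pb[1],pb[2]:pb[3]],None,fx=4,fy=4,interpolation=cv2.INTER_CUBIC) if n=="top" else cv2.resize(f[160:230,215:315],None,fx=4,fy=4,interpolation=cv2.INTER_CUBIC)
    out.append(cr)
w=max(o.shape[1] for o in out);out=[cv2.copyMakeBorder(o,0,4,0,w-o.shape[1],cv2.BORDER_CONSTANT) for o in out]
cv2.imwrite("pics/crop.png",np.vstack(out)[:,:,::-1])
```

```text
top brass 182 [0.4502 0.285  0.0116] blue 29 [0.4548 0.2433 0.013 ]
axis [-0.0573  0.9984] 93.28540645139964 ends [ 0.4668 -0.0032] [0.4474 0.3347] bz [0.0012 0.0062 0.0089]
handle 292 [ 0.5746 -0.1235  0.204 ] [-0.1359  0.1395  0.9809] [ 0.5772 -0.1263  0.1848] [0.45   0.0043 1.1033]
die 201 [0.5589 0.028  0.1558] [ 0.538  -0.0594  0.1436] [0.5822 0.0491 0.1666]
scene brass 205 [0.4382 0.2911 0.0112] blue 0 [nan nan nan]
axis [0.971 0.239] 13.825582612849754 ends [0.3366 0.2661] [1.137  0.4631] bz [0.0018 0.0068 0.0101]
handle 129 [ 0.5793 -0.1155  0.2014] [-0.4455 -0.5975 -0.6667] [1.0989 0.5814 0.979 ] [ 0.5609 -0.1402  0.1739]
die 162 [0.5575 0.0283 0.1564] [ 0.5353 -0.0056  0.1475] [0.5763 0.049  0.1647]
  return _methods._mean(a, axis=axis, dtype=dtype,
  ret = um.true_divide(
```

View pics/crop.png

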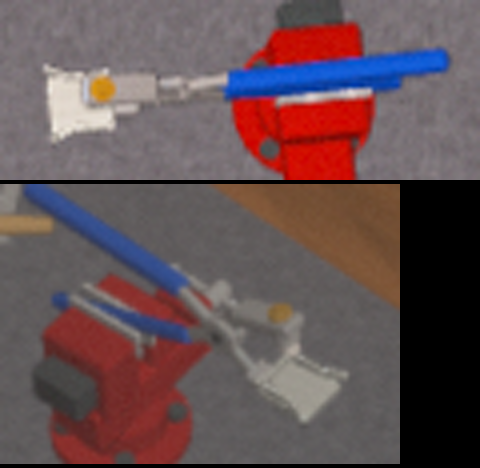

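Run:
```python
from h import *
np.set_printoptions(precision=4,suppress=True)
def fit(q,k=3):
    q0=q[:,:2].mean(0);_,_,V=np.linalg.svd(q[:,:2]-q0);v=V[0]*np.sign(V[0][1]);t=(q[:,:2]-q0)@v;w=(q[:,:2]-q0)@np.array([v[1],-v[0]])
    return "ctr",q0,"ang",np.degrees(np.arctan2(v[1],v[0])),"t",np.percentile(t,[1,99]),"w",np.percentile(w,[2,98]),"z",np.percentile(q[:,2],[5,50,95])
for n in("top","scene"):
    p=ctrl.get_image(n);c=cloud(p);hsv=cv2.cvtColor(p["frame"],cv2.COLOR_RGB2HSV).astype(int);H,S,V=hsv[...,0],hsv[...,1],hsv[...,2];X,Y,Z=c[...,0],c[...,1],c[...,2];ok=p["depth"]>0
    reg=ok&(X>.42)&(X<.48)&(Y>.215)&(Y<.345)&(Z<.03)
    br=reg&(H>8)&(H<30)&(S>110)&(V>80);t=br&(Y>.265);print(n,"tail",t.sum(),*fit(c[t]));print("brass all y",c[br][:,1].min(),c[br][:,1].max())
    b=reg&(H>90)&(H<128)&(S>90)&(Z>.008);print("button",b.sum(),c[b].mean(0) if b.sum() else 0)
    r=ok&(X>.52)&(X<.62)&(Y>-.26)&(Y<.07)&(Z>.14)&(Z<.26)
    h=r&(H>100)&(H<125)&(S>150)&(Z>.17)&(Y<-.0);print("handle",h.sum(),*fit(c[h]))
    for lo in np.arange(-.24,-.04,.04):
        k=h&(Y>lo)&(Y<lo+.04)
        if k.sum():print("  ",c[k].mean(0).round(4),c[k][:,2].max().round(4))
    g=r&(S<70)&(V>120)&(Z<.168)&(Y>0.0);q=c[g]
    for lo in np.arange(.0,.06,.006):
        k=(q[:,1]>lo)&(q[:,1]<lo+.006)
        if k.sum()>2:print("  die y%.3f"%lo,k.sum(),"x",q[k][:,0].min(),q[k][:,0].max(),"z",np.median(q[k][:,2]))
    o=r&(H>8)&(H<25)&(S>120);print("screw",o.sum(),c[o].mean(0),c[o].min(0),c[o].max(0))
    u=r&(Z>.18)&(Y>-.03)&(S<70);print("upperjaw",u.sum(),*fit(c[u]),c[u].max(0))
```

```text
top tail 134 ctr [0.4491 0.2994] ang 95.66494792936805 t [-0.0336  0.0334] w [-0.0073  0.0074] z [0.0006 0.0064 0.0105]
brass all y 0.23057439637652272 0.33434132072107675
button 29 [0.4539 0.2428 0.013 ]
handle 292 ctr [ 0.5759 -0.1249] ang 96.11955902858065 t [-0.0622  0.0633] w [-0.0055  0.006 ] z [0.1881 0.1948 0.2008]
   [ 0.5811 -0.1739  0.1993] 0.204
   [ 0.5775 -0.1399  0.1962] 0.2009
   [ 0.5731 -0.0993  0.192 ] 0.1964
   [ 0.5701 -0.0701  0.1892] 0.1933
  die y0.000 6 x 0.5547149389875137 0.5593461467402442 z 0.148471585203659
  die y0.006 15 x 0.545687686525618 0.5802486377161689 z 0.1590728105176985
  die y0.012 17 x 0.545549388586992 0.579987036636287 z 0.1557543959504324
  die y0.018 12 x 0.5439944936691035 0.5773055797174329 z 0.15662939984508556
  die y0.024 31 x 0.543529714655191 0.5776076876039317 z 0.1550270712110161
  die y0.030 30 x 0.5431731970737933 0.5771528855955442 z 0.15509712579628576
  die y0.036 51 x 0.5379625299461006 0.5798734806337934 z 0.1550285250472352
  die y0.042 28 x 0.53795871500406 0.581651453402353 z 0.1555583593030136
screw 30 [0.5621 0.0128
[... 884 characters left out ...]
.15647313501679194
  die y0.018 24 x 0.5428507457083367 0.5763122282081543 z 0.15656771616317972
  die y0.024 30 x 0.5391631833025089 0.5742208243895135 z 0.1558517337486251
  die y0.030 29 x 0.5403456995390102 0.574223362256865 z 0.15585894411404
  die y0.036 33 x 0.5361241738257635 0.5754975602317273 z 0.15538979885857118
  die y0.042 33 x 0.5327468057918361 0.5773930454266376 z 0.1560070249374479
  die y0.048 9 x 0.5581950566158961 0.5780439457043114 z 0.15588032343782288
screw 15 [0.5607 0.0155 0.2142] [0.5535 0.0111 0.2119] [0.5657 0.0201 0.2166]
upperjaw 135 ctr [0.5636 0.0088] ang 95.46819134146828 t [-0.0346  0.0192] w [-0.0106  0.0067] z [0.1859 0.202  0.2107] [0.5722 0.0289 0.2127]
```

The die axis points out at about 96°, with the seat near (0.560, 0.026). The fob head is near (0.453, 0.244), its tail at about 95° and its grip point at (0.447, 0.314). I'll move over it now.

>>> move_arm(
  increments="33 22 9 0 0 4 0;33 22 9 0 0 4 0;33 22 9 0 0 4 0;33 22 9 0 0 4 0;33 22 9 0 0 4 0;33 22 9 0 0 4 0;33 22 9 0 0 4 0;33 22 9 0 0 4 0",
  grip_force=20,
)

```text
time: 1.67
position: [0.4411, -0.4486, 0.2954]
tool_rot: [2.871, 1.274, 0.0]
ft_force: [0.5, -0.6, -0.4]
grip_width: 1.001
grip_force: 0.0
```

>>> move_arm(
  increments="15 37 2 0 0 3.5 0;15 37 2 0 0 3.5 0;15 37 2 0 0 3.5 0;15 37 2 0 0 3.5 0;15 37 2 0 0 3.5 0;15 37 2 0 0 3.5 0;15 37 2 0 0 3.5 0;15 37 2 0 0 3.5 0",
)

```text
time: 2.33
position: [0.5601, -0.152, 0.311]
tool_rot: [2.477, 1.93, 0.0]
ft_force: [0.6, -0.1, -0.0]
grip_width: 0.997
grip_force: 0.0
```

>>> move_arm(
  increments="-5 40 -2 0 0 2.4 0;-5 40 -2 0 0 2.4 0;-5 40 -2 0 0 2.4 0;-5 40 -2 0 0 2.4 0;-5 40 -2 0 0 2.4 0;-5 40 -2 0 0 2.4 0;-5 40 -2 0 0 2.4 0;-5 40 -2 0 0 2.4 0",
)

```text
time: 3.0
position: [0.5192, 0.1679, 0.2949]
tool_rot: [2.122, 2.315, 0.001]
ft_force: [1.7, 0.1, 0.3]
grip_width: 1.001
grip_force: 0.0
```

>>> move_arm(
  increments="-9 18 -30 0 0 0 120;-9 18 -30 0 0 0 120;-9 18 -30 0 0 0 120;-9 18 -30 0 0 0 120;-9 18 -30 0 0 0 120;-9 18 -30 0 0 0 120;-9 19 -30 0 0 0 120;-9 19 -30 0 0 0 120",
)

```text
time: 3.67
position: [0.4475, 0.3128, 0.0535]
tool_rot: [2.125, 2.313, 0.001]
ft_force: [1.1, 0.3, -0.5]
grip_width: 0.55
grip_force: 0.0
```

Run:
```python
from h import *
s=ctrl.get_state();print(s["position"],s["joint_positions"])
p=ctrl.get_image("top");q=ctrl.get_image("scene")
a=cv2.resize(p["frame"][220:290,130:230],None,fx=4,fy=4,interpolation=2);b=cv2.resize(q["frame"][230:310,340:440],None,fx=4,fy=4,interpolation=2)
cv2.imwrite("pics/grip.png",np.vstack([a,b])[:,:,::-1])
```

```text
[0.4475025  0.31275349 0.05346311] [ 0.07256398  0.37060683 -0.84805485  1.87495208  0.32168627  1.03765158
 -0.82335165]
```

View pics/grip.png

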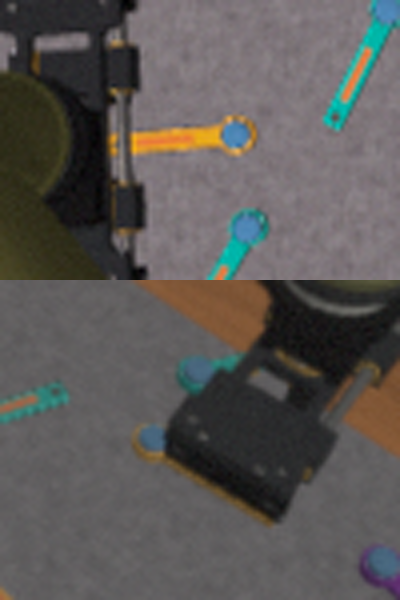

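The gripper straddles the tail, with the head clear at crop (237,133). I'll close partly and go down.

>>> move_arm(
  increments="0 1 -8 0 0 0 175;0 0 -8 0 0 0 175;0 0 -8 0 0 0 175;0 0 -8 0 0 0 175;0 0 -6 0 0 0 175;0 0 -5 0 0 0 175;0 0 -3 0 0 0 175;0 0 -2 0 0 0 175",
)

```text
time: 4.43
position: [0.4478, 0.313, 0.0062]
tool_rot: [2.125, 2.314, -0.0]
ft_force: [-0.1, -0.5, -0.8]
grip_width: 0.309
grip_force: 0.0
```

>>> move_arm(
  increments="0 0 -2 0 0 0 175;0 0 -2 0 0 0 175;0 0 0 0 0 0 255;0 0 0 0 0 0 255;0 0 0 0 0 0 255;0 0 0 0 0 0 255;0 0 0 0 0 0 255;0 0 0 0 0 0 255",
  grip_force=30,
)

```text
time: 5.1
position: [0.4479, 0.3133, 0.0028]
tool_rot: [2.124, 2.314, 0.001]
ft_force: [0.2, 0.3, 0.0]
grip_width: 0.153
grip_force: 30.0
```

Gripped at 13.3 mm. Lift and carry to in front of the die's mouth.

>>> move_arm(
  increments="0 0 10 0 0 0 255;0 0 20 0 0 0 255;0 0 28 0 0 0 255;0 0 28 0 0 0 255;0 0 28 0 0 0 255;0 0 28 0 0 0 255;0 0 28 0 0 0 255;0 0 20 0 0 0 255",
)

```text
time: 5.77
position: [0.448, 0.3139, 0.1959]
tool_rot: [2.123, 2.314, 0.004]
ft_force: [0.6, -0.5, -1.1]
grip_width: 0.149
grip_force: 30.0
```

>>> move_arm(
  increments="10 -15 0 0 0 0 255;15 -22 0 0 0 0 255;15 -27 0 0 0 0 255;15 -27 0 0 0 0 255;15 -27 0 0 0 0 255;15 -25 0 0 0 0 255;10 -17 0 0 0 0 255;5 -8 0 0 0 0 255",
)

```text
time: 6.43
position: [0.5492, 0.1414, 0.1929]
tool_rot: [2.129, 2.308, -0.001]
ft_force: [0.4, -1.2, -0.6]
grip_width: 0.154
grip_force: 30.0
```

```bash
cat > m.py <<'E'
from h import *
np.set_printoptions(precision=4,suppress=True)
s=ctrl.get_state();P=s["position"];print(P,s["joint_positions"],s["ft_force"])
tiles=[]
for n in("top","scene"):
    p=ctrl.get_image(n);c=cloud(p);hsv=cv2.cvtColor(p["frame"],cv2.COLOR_RGB2HSV).astype(int);H,S,V=hsv[...,0],hsv[...,1],hsv[...,2];X,Y,Z=c[...,0],c[...,1],c[...,2]
    r=(p["depth"]>0)&(X>.5)&(X<.61)&(Y>.0)&(Y<P[1])&(Z>.14)
    br=r&(H>8)&(H<30)&(S>110)&(V>80)&(Y>.03);b=r&(H>90)&(H<128)&(S>90)
    q=c[br];print(n,"brass",br.sum(),"z",np.percentile(q[:,2],[10,50,90]),"ymin",q[:,1].min() if len(q) else 0,"button",b.sum(),c[b].mean(0))
    t=q[(q[:,1]>P[1]-.055)]
    if len(t)>8:
        pf=np.polyfit(t[:,1],t[:,0],1);print(" tail angle",90+np.degrees(np.arctan(-pf[0])),"x at y=P1",np.polyval(pf,P[1]),len(t),"zslope",np.polyfit(t[:,1],t[:,2],1)[0])
    v,u=np.where(br|b);
    if len(u):
        u0=int(u.mean());v0=int(v.mean());tiles.append(cv2.resize(p["frame"][v0-35:v0+35,u0-50:u0+50],None,fx=4,fy=4,interpolation=2))
if len(tiles): cv2.imwrite("pics/m%d.png"%int(s["time"]*100),np.vstack(tiles)[:,:,::-1])
print(s["time"])
E
python3 m.py; ls pics
```

```text
[0.5492 0.1414 0.1929] [ 0.391   0.2422 -0.7938  1.6804  0.1801  1.294  -0.3571] [ 0.3922 -1.1629 -0.6146]
top brass 2205 z [0.596  0.6087 0.6157] ymin 0.060528838970775434 button 44 [0.5525 0.0736 0.2072]
 tail angle 73.88588575301955 x at y=P1 0.5464100383977807 2105 zslope 1.0932985708285576
scene brass 39 z [0.2909 0.2953 0.5504] ymin 0.10986653266288698 button 0 [nan nan nan]
 tail angle 132.42186183769968 x at y=P1 0.5625139020071275 39 zslope -12.555913528232646
6.4333
crop.png
grip.png
m643.png
scene.png
top.pngm.py:9: RuntimeWarning: Mean of empty slice.
  q=c[br];print(n,"brass",br.sum(),"z",np.percentile(q[:,2],[10,50,90]),"ymin",q[:,1].min() if len(q) else 0,"button",b.sum(),c[b].mean(0))
  ret = um.true_divide(
```

```bash
sed -i 's/&(Z>.14)$/\&(Z>.14)\&(Z<.225)/; s/("top","scene")/("top",)/; s/np.percentile(q\[:,2\],\[10,50,90\])/np.percentile(q[:,2],[10,50,90]) if len(q) else 0/; s/fx=4,fy=4/fx=7,fy=7/' m.py
cat >> m.py <<'E'
print("button z",c[b][:,2].round(4)[::4]); k=(q[:,1]>.08)&(q[:,1]<.12)
for lo in np.arange(.06,P[1],.012):
    k=(q[:,1]>lo)&(q[:,1]<lo+.012)
    if k.sum()>2: print(round(lo,3),k.sum(),"x",q[k][:,0].min(),q[k][:,0].max(),"mean",q[k].mean(0))
E
python3 m.py; ls -t pics|head -1
```

```text
[0.5483 0.1436 0.1927] [ 0.3894  0.2423 -0.7956  1.681   0.1791  1.2937 -0.3588] [-0.4209  0.5552 -0.7906]
top brass 115 z [0.1942 0.1965 0.1987] ymin 0.06262947796403162 button 44 [0.5544 0.074  0.2021]
 tail angle 90.63675276951207 x at y=P1 0.5527160787180545 79 zslope 0.0006819318612277883
6.5333
button z [0.2022 0.2007 0.2038 0.1993 0.2017 0.2036 0.1989 0.2035 0.2018 0.2032
 0.2045]
0.06 16 x 0.5435956293412146 0.5674176976700029 mean [0.5549 0.0657 0.1977]
0.072 11 x 0.5435421214729487 0.5672203151010455 mean [0.5557 0.0774 0.1981]
0.084 31 x 0.548239155459191 0.560270020374338 mean [0.5543 0.0902 0.1964]
0.096 31 x 0.5458224816236603 0.5602656024535003 mean [0.5522 0.1023 0.1959]
0.108 23 x 0.5459178443760393 0.5579076169653812 mean [0.5532 0.1134 0.1962]
0.12 3 x 0.5524912813940259 0.557506016659691 mean [0.5551 0.1312 0.1957]
m653.png
```

View pics/m643.png

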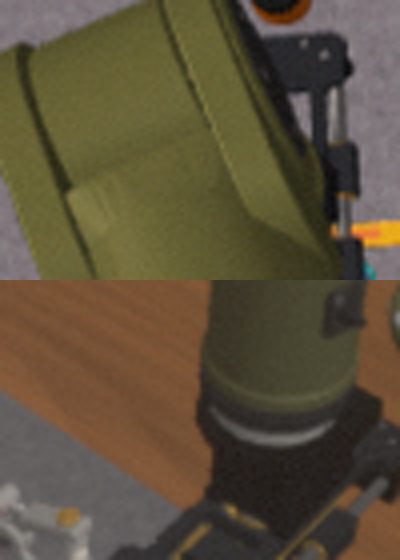

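Viewing was of the older crop (it shows the arm and the tail emerging at (375,233)). The numbers are what matter: the button is 70 mm from the TCP at about 95°, and level. I'll turn 1.2°, lower it, then start sliding in.

>>> move_arm(
  increments="-1 0 -4 0 0 0.6 255;0 0 -5 0 0 0.6 255;0 0 -5 0 0 0 255;0 0 -5 0 0 0 255;0 0 -5 0 0 0 255;0 0 -4 0 0 0 255;0 0 -3 0 0 0 255;0 0 -2 0 0 0 255",
)

```text
time: 7.25
position: [0.5465, 0.1452, 0.159]
tool_rot: [-2.1, -2.336, 0.001]
ft_force: [-0.6, -0.4, -1.7]
grip_width: 0.158
grip_force: 30.0
```

```bash
python3 m.py; ls -t pics|head -1
```

```text
[0.5465 0.1452 0.159 ] [ 0.3809  0.2689 -0.7934  1.7258  0.202   1.2319 -0.3559] [-0.6339 -0.3747 -1.6771]
top brass 106 z [0.1596 0.1627 0.1656] ymin 0.06289415522424154 button 39 [0.5539 0.0751 0.1685]
 tail angle 91.23547896827141 x at y=P1 0.5514406670297564 68 zslope -0.0045568631198299936
7.25
button z [0.1708 0.1687 0.1687 0.1683 0.1695 0.1697 0.1705 0.1668 0.1665 0.1653]
0.06 14 x 0.5445351298423136 0.5667603234480482 mean [0.5554 0.0666 0.1638]
0.072 9 x 0.5429474343892131 0.5669394221625329 mean [0.5539 0.0769 0.1611]
0.084 27 x 0.5468749035739338 0.5617647407721782 mean [0.5535 0.0902 0.1631]
0.096 27 x 0.547006824176841 0.5591232971849951 mean [0.5524 0.1016 0.1624]
0.108 24 x 0.5445582609070153 0.5569767101988059 mean [0.5515 0.1131 0.1623]
0.12 5 x 0.5515711111568831 0.5564974344251638 mean [0.5535 0.1251 0.1634]
m725.png
```

>>> move_arm(
  increments="0.7 0 1 0 0 0 255;0 0 0 0 0 0 255;0.5 -5 0 0 0 0 255;0.5 -5 0 0 0 0 255;0.5 -5 0 0 0 0 255;0.5 -5 0 0 0 0 255;0.5 -5 0 0 0 0 255;0 0 0 0 0 0 255",
)

```text
time: 7.97
position: [0.5503, 0.1182, 0.1605]
tool_rot: [2.103, 2.333, -0.001]
ft_force: [0.2, 0.0, -1.3]
grip_width: 0.151
grip_force: 30.0
```

>>> move_arm(
  increments="0.3 -3 0 0 0 0 255;0.3 -3 0 0 0 0 255;0.3 -3 0 0 0 0 255;0.3 -3 0 0 0 0 255;0 0 -0.7 0 0 0 255;0 0 -0.7 0 0 0 255;0 0 0 0 0 0 255;0 0 0 0 0 0 255",
)

```text
time: 8.63
position: [0.551, 0.1085, 0.1591]
tool_rot: [-2.1, -2.337, -0.0]
ft_force: [-0.2, -0.6, -0.9]
grip_width: 0.15
grip_force: 30.0
```

```bash
sed -i 's/(Y>.03)/(Y>.02)/' m.py; python3 m.py; ls -t pics|head -1
```

```text
[0.551  0.1085 0.1591] [ 0.437   0.2548 -0.777   1.7358  0.1886  1.2279 -0.2809] [-0.2392 -0.5861 -0.8927]
top brass 86 z [0.1607 0.1629 0.1654] ymin 0.026645976763263128 button 41 [0.5588 0.0389 0.1684]
 tail angle 88.72014992253585 x at y=P1 0.5579706060954371 54 zslope -0.001271295710073487
8.6333
button z [0.1697 0.1684 0.1653 0.1685 0.1657 0.1647 0.1665 0.1704 0.1659 0.1692
 0.1684]
0.06 28 x 0.549823281261167 0.5621956342172887 mean [0.5563 0.0657 0.1628]
0.072 15 x 0.5496674613278097 0.5623420530599678 mean [0.5578 0.0754 0.163 ]
m863.png
```

>>> move_arm(
  increments="0 0 -0.8 0 0 0 255;0.2 -2 0 0 0 0 255;0.2 -2 0 0 0 0 255;0.2 -2 0 0 0 0 255;0.2 -2 0 0 0 0 255;0 0 0 0 0 0 255;0 0 0 0 0 0 255;0 0 0 0 0 0 255",
)

```text
time: 9.35
position: [0.5519, 0.1002, 0.1584]
tool_rot: [2.1, 2.336, 0.0]
ft_force: [0.2, -0.0, -0.5]
grip_width: 0.152
grip_force: 30.0
```

>>> move_arm(
  increments="0.1 -1 0 0 0 0 255;0.1 -1 0 0 0 0 255;0.1 -1 0 0 0 0 255;0 0 0 0 0 0 255;0.1 -1 0 0 0 0 255;0 0 0 0 0 0 255;0 0 0 0 0 0 255;0 0 0 0 0 0 255",
)

```text
time: 10.02
position: [0.5523, 0.0962, 0.1584]
tool_rot: [2.1, 2.336, 0.0]
ft_force: [0.2, -0.3, -0.4]
grip_width: 0.154
grip_force: 30.0
```

>>> move_arm(
  increments="0 -0.6 0 0 0 0 255;0 0 0 0 0 0 255;0.1 -0.6 0 0 0 0 255;0 0 0 0 0 0 255;0 -0.6 0 0 0 0 255;0 0 0 0 0 0 255;0 0 0 0 0 0 255;0 0 0 0 0 0 255",
)

```text
time: 10.68
position: [0.5524, 0.0944, 0.1584]
tool_rot: [2.1, 2.336, 0.0]
ft_force: [0.0, 0.0, -1.1]
grip_width: 0.156
grip_force: 30.0
```

```bash
python3 m.py
```

```text
[0.5524 0.0944 0.1584] [ 0.4574  0.251  -0.7699  1.7397  0.1849  1.2253 -0.2536] [ 0.0119  0.0081 -1.1499]
top brass 67 z [0.1592 0.1623 0.1649] ymin 0.02172893492386299 button 18 [0.557  0.0273 0.1668]
 tail angle 87.69005794559781 x at y=P1 0.5600027943512392 44 zslope -0.0100537585649835
10.6833
button z [0.1678 0.1664 0.1654 0.1675 0.1653]
```

>>> move_arm(
  increments="0 -0.5 0 0 0 0 255;0 0 0 0 0 0 255;0 -0.5 0 0 0 0 255;0 0 0 0 0 0 255;0.1 -0.5 0 0 0 0 255;0 0 0 0 0 0 255;0 0 0 0 0 0 255;0 0 0 0 0 0 255",
)

```text
time: 11.4
position: [0.5524, 0.0937, 0.1584]
tool_rot: [-2.099, -2.336, -0.001]
ft_force: [0.1, 2.8, -1.6]
grip_width: 0.146
grip_force: 30.0
```

>>> move_arm(
  increments="0 -0.5 0 0 0 0 255;0 0 0 0 0 0 255;0 0 -0.4 0 0 0 255;0 0 0 0 0 0 255;0 0 -0.4 0 0 0 255;0 0 0 0 0 0 255;0 0 0 0 0 0 255;0 0 0 0 0 0 255",
)

```text
time: 12.07
position: [0.5525, 0.0937, 0.1578]
tool_rot: [-2.099, -2.337, -0.002]
ft_force: [-0.5, 5.1, 0.6]
grip_width: 0.151
grip_force: 30.0
```

>>> move_arm(
  increments="0 0 -0.4 0 0 0 255;0 0 0 0 0 0 255;0 0 0 0 0 0 180;0 0 0 0 0 0 180;0 0 0 0 0 0 130;0 0 0 0 0 0 130;0 0 0 0 0 0 130;0 0 0 0 0 0 130",
)

```text
time: 12.73
position: [0.5526, 0.0918, 0.1571]
tool_rot: [2.101, 2.335, -0.001]
ft_force: [-0.2, 0.1, -0.5]
grip_width: 0.461
grip_force: 0.0
```

```bash
python3 m.py
```

```text
[0.5526 0.0918 0.1571] [ 0.4603  0.2514 -0.7682  1.7417  0.1855  1.223  -0.2502] [-0.2334  0.0837 -0.5217]
top brass 62 z [0.1585 0.1619 0.1644] ymin 0.02165038881047789 button 17 [0.5571 0.0271 0.1672]
 tail angle 86.60141372867162 x at y=P1 0.5611531950787483 42 zslope -0.01863214844169742
12.7333
button z [0.166  0.1672 0.1688 0.1689 0.1666]
```

The fob is released, home and level. I'll go straight up, shut the fingers and move above the press spot.

>>> move_arm(
  increments="0 0 5 0 0 0 130;0 0 15 0 0 0 130;0 0 25 0 0 0 130;0 0 25 0 0 0 130;0 0 25 0 0 0 255;0 0 25 0 0 0 255;0 0 20 0 0 0 255;0 0 5 0 0 0 255",
)

```text
time: 13.45
position: [0.554, 0.0931, 0.3063]
tool_rot: [2.097, 2.333, 0.007]
ft_force: [-0.5, 0.5, -0.2]
grip_width: 0.269
grip_force: 0.0
```

Run:
```python
from h import *
p=ctrl.get_image("scene");q=ctrl.get_image("top")
a=cv2.resize(p["frame"][155:235,215:335],None,fx=5,fy=5,interpolation=2);
b=cv2.resize(q["frame"][180:230,225:345],None,fx=5,fy=5,interpolation=2)
cv2.imwrite("pics/home.png",np.vstack([a[:340],b])[:,:,::-1])
```

```text
(no output)
```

View pics/home.png

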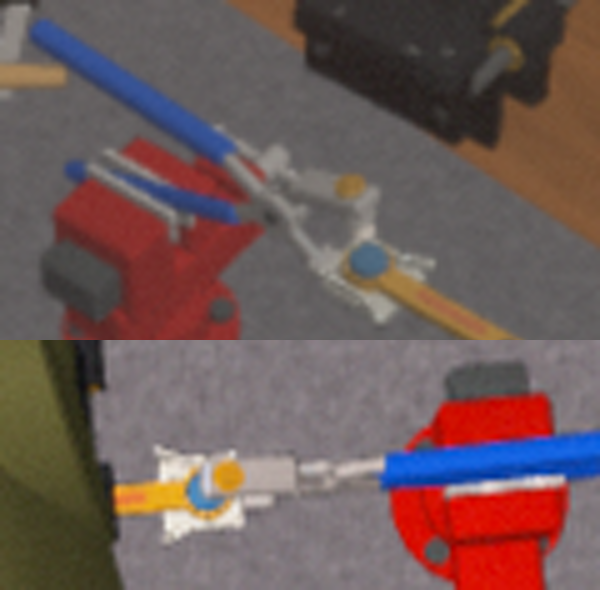

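The fob lies flat in the die, its head against the stop (scene crop (367,260), top crop (205,490)), with the tail pointing out of the mouth. Now to the handle.

>>> move_arm(
  increments="3 -30 0 0 0 0 255;3 -30 0 0 0 0 255;3 -30 0 0 0 0 255;3 -31 0 0 0 0 255;3 -31 0 0 0 0 255;3 -31 0 0 0 0 255;3 -31 0 0 0 0 255;3 -27 0 0 0 0 255",
)

```text
time: 14.22
position: [0.5755, -0.1511, 0.3]
tool_rot: [-2.1, -2.333, 0.003]
ft_force: [-0.5, -0.6, 0.7]
grip_width: 0.011
grip_force: 0.0
```

>>> move_arm(
  increments="0 0 -15 0 0 0 255;0 0 -15 0 0 0 255;0 0 -15 0 0 0 255;0 0 -15 0 0 0 255;0 0 -15 0 0 0 255;0 0 -10 0 0 0 255;0 0 -5 0 0 0 255;0 0 0 0 0 0 255",
)

```text
time: 14.88
position: [0.5753, -0.1485, 0.2101]
tool_rot: [-2.098, -2.334, 0.002]
ft_force: [-0.3, 0.6, 1.1]
grip_width: 0.005
grip_force: 0.0
```

Run:
```python
from h import *
s=ctrl.get_state();print(s["position"],s["joint_positions"],s["ft_force"],s["tool_rot"])
p=ctrl.get_image("scene");q=ctrl.get_image("top")
a=cv2.resize(p["frame"][125:235,195:325],None,fx=4,fy=4,interpolation=2);
cv2.imwrite("pics/press.png",a[:,:,::-1])
```

```text
[ 0.57533926 -0.14846857  0.21006795] [ 0.73157019  0.26615251 -0.62201378  1.59260699  0.15755738  1.33723668
  0.19549435] [-0.27588519  0.60759913  1.07022172] [-2.09811603e+00 -2.33401311e+00  2.26752819e-03]
```

View pics/press.png

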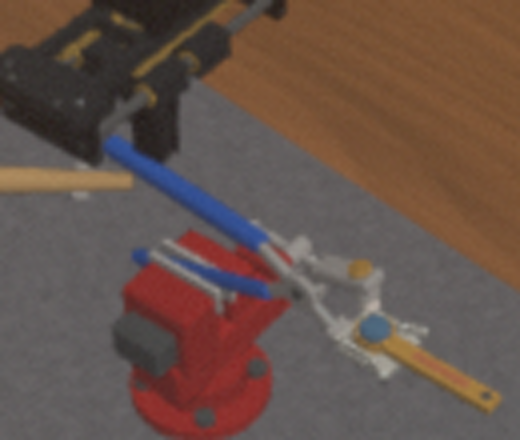

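The fingertips are just above the handle's rear part (110,150), and the fob is still level in the die. Shift 2.5 mm onto the bar's middle and begin pressing.

>>> move_arm(
  increments="2.5 0 0 0 0 0 255;0 0 -3 0 0 0 255;0 0 -3 0 0 0 255;0 0 -3 0 0 0 255;0 0 -3 0 0 0 255;0 0 -2 0 0 0 255;0 0 -1 0 0 0 255;0 0 0 0 0 0 255",
)

```text
time: 15.65
position: [0.5791, -0.1491, 0.1973]
tool_rot: [2.1, 2.335, -0.0]
ft_force: [-1.4, -1.0, 1.3]
grip_width: 0.008
grip_force: 1.1
```

>>> move_arm(
  increments="0 -0.3 -3 0 0 0 255;0 -0.3 -3 0 0 0 255;0 -0.2 -2 0 0 0 255;0 -0.2 -2 0 0 0 255;0 -0.2 -2 0 0 0 255;0 0 0 0 0 0 255;0 0 0 0 0 0 255;0 0 0 0 0 0 255",
)

```text
time: 16.32
position: [0.5791, -0.1498, 0.1853]
tool_rot: [2.1, 2.336, 0.0]
ft_force: [0.9, -2.6, 2.9]
grip_width: 0.002
grip_force: 1.6
```

>>> move_arm(
  increments="0 -0.2 -2 0 0 0 255;0 -0.2 -2 0 0 0 255;0 -0.1 -1 0 0 0 255;0 -0.1 -1 0 0 0 255;0 0 0 0 0 0 255;0 0 0 0 0 0 255;0 0 0 0 0 0 255;0 0 0 0 0 0 255",
)

```text
time: 16.98
position: [0.5791, -0.1505, 0.1793]
tool_rot: [2.1, 2.336, 0.0]
ft_force: [1.1, -2.7, 3.8]
grip_width: 0.001
grip_force: 1.8
```

Run:
```python
from h import *
s=ctrl.get_state();print(s["position"],s["ft_force"],s["torque"])
for i in range(4):
    ctrl.get_image("top");print(ctrl.get_state()["ft_force"])
```

```text
[ 0.579134   -0.15051006  0.17925923] [ 1.05721002 -2.6932392   3.81719237] [-0.65982858 -0.36583525 -0.00318126]
[ 0.99912649 -3.79714689  3.93150411]
[ 1.38908373 -2.88046715  3.17998986]
[ 0.79320779 -2.50334422  3.67692489]
[ 1.50082428 -3.17592487  3.37142953]
```

>>> move_arm(
  increments="0 -0.2 -1 0 0 0 255;0 0 0 0 0 0 255;0 -0.2 -1 0 0 0 255;0 0 0 0 0 0 255;0 0 0 0 0 0 255;0 0 0 0 0 0 255;0 0 0 0 0 0 255;0 0 0 0 0 0 255",
)

```text
time: 17.85
position: [0.5791, -0.1507, 0.1772]
tool_rot: [2.1, 2.336, 0.0]
ft_force: [1.2, -1.9, 3.2]
grip_width: 0.008
grip_force: 1.8
```

>>> move_arm(
  increments="0 -0.2 -1 0 0 0 255;0 0 0 0 0 0 255;0 -0.2 -1 0 0 0 255;0 0 0 0 0 0 255;0 0 0 0 0 0 255;0 0 0 0 0 0 255;0 0 0 0 0 0 255;0 0 0 0 0 0 255",
)

```text
time: 18.52
position: [0.5791, -0.1509, 0.1752]
tool_rot: [-2.1, -2.336, -0.001]
ft_force: [2.0, -0.5, 3.0]
grip_width: 0.007
grip_force: 1.7
```

>>> move_arm(
  increments="0 -0.2 -1 0 0 0 255;0 0 0 0 0 0 255;0 -0.2 -1 0 0 0 255;0 0 0 0 0 0 255;0 0 0 0 0 0 255;0 0 0 0 0 0 255;0 0 0 0 0 0 255;0 0 0 0 0 0 255",
)

```text
time: 19.18
position: [0.5791, -0.1512, 0.1732]
tool_rot: [-2.1, -2.336, -0.001]
ft_force: [1.7, 1.1, 3.5]
grip_width: 0.003
grip_force: 1.6
```

>>> move_arm(
  increments="0 -0.2 -1 0 0 0 255;0 0 0 0 0 0 255;0 -0.2 -1 0 0 0 255;0 0 0 0 0 0 255;0 0 0 0 0 0 255;0 0 0 0 0 0 255;0 0 0 0 0 0 255;0 0 0 0 0 0 255",
)

```text
time: 19.85
position: [0.5788, -0.1519, 0.1711]
tool_rot: [-2.1, -2.336, 0.0]
ft_force: [0.8, 2.9, 2.5]
grip_width: 0.002
grip_force: 1.6
```

>>> move_arm(
  increments="0 0 -1 0 0 0 255;0 0 0 0 0 0 255;0 0 -1 0 0 0 255;0 0 0 0 0 0 255;0 0 0 0 0 0 255;0 0 0 0 0 0 255;0 0 0 0 0 0 255;0 0 0 0 0 0 255",
)

```text
time: 20.52
position: [0.5789, -0.152, 0.1691]
tool_rot: [-2.1, -2.336, 0.0]
ft_force: [0.2, 1.2, 4.1]
grip_width: 0.005
grip_force: 1.6
```

>>> move_arm(
  increments="0 -0.1 -1 0 0 0 255;0 0 0 0 0 0 255;0 -0.1 -1 0 0 0 255;0 0 0 0 0 0 255;0 0 0 0 0 0 255;0 0 0 0 0 0 255;0 0 0 0 0 0 255;0 0 0 0 0 0 255",
)

```text
time: 21.18
position: [0.579, -0.1521, 0.1681]
tool_rot: [2.1, 2.336, -0.0]
ft_force: [-2.9, 3.1, 7.4]
grip_width: 0.007
grip_force: 3.8
```

The punch has met the button. I'll use finer steps now.

>>> move_arm(
  increments="0 0 -0.5 0 0 0 255;0 0 0 0 0 0 255;0 0 -0.5 0 0 0 255;0 0 0 0 0 0 255;0 0 0 0 0 0 255;0 0 0 0 0 0 255;0 0 0 0 0 0 255;0 0 0 0 0 0 255",
)

```text
time: 21.85
position: [0.579, -0.152, 0.1677]
tool_rot: [2.1, 2.336, -0.0]
ft_force: [-4.0, 2.2, 10.8]
grip_width: 0.007
grip_force: 5.2
```

>>> move_arm(
  increments="0 0 -0.5 0 0 0 255;0 0 0 0 0 0 255;0 0 -0.5 0 0 0 255;0 0 0 0 0 0 255;0 0 0 0 0 0 255;0 0 0 0 0 0 255;0 0 0 0 0 0 255;0 0 0 0 0 0 255",
)

```text
time: 22.52
position: [0.579, -0.152, 0.167]
tool_rot: [2.1, 2.336, -0.0]
ft_force: [-3.8, 2.9, 12.4]
grip_width: 0.005
grip_force: 6.0
```

>>> move_arm(
  increments="0 0 -0.5 0 0 0 255;0 0 0 0 0 0 255;0 0 0 0 0 0 255;0 0 -0.5 0 0 0 255;0 0 0 0 0 0 255;0 0 0 0 0 0 255;0 0 0 0 0 0 255;0 0 0 0 0 0 255",
)

```text
time: 23.18
position: [0.579, -0.1523, 0.1641]
tool_rot: [2.1, 2.336, -0.0]
ft_force: [-1.2, 2.1, 4.5]
grip_width: 0.005
grip_force: 1.7
```

>>> move_arm(
  increments="0 0 -0.4 0 0 0 255;0 0 0 0 0 0 255;0 0 0 0 0 0 255;0 0 -0.4 0 0 0 255;0 0 0 0 0 0 255;0 0 0 0 0 0 255;0 0 0 0 0 0 255;0 0 0 0 0 0 255",
)

```text
time: 23.85
position: [0.579, -0.1523, 0.1634]
tool_rot: [2.1, 2.336, -0.0]
ft_force: [-0.4, 1.4, 3.5]
grip_width: 0.004
grip_force: 1.7
```

Run:
```python
from h import *
F=[]
for i in range(6):
    ctrl.get_image("top");F.append(ctrl.get_state()["ft_force"])
print(np.mean(F,0),ctrl.get_state()["position"])
```

```text
[-1.12079885  1.3975209   3.63200099] [ 0.57900846 -0.15228043  0.1633879 ]
```

The force has fallen back to the spring level, so the button has clicked. I'll let the handle up gently.

>>> move_arm(
  increments="0 0 2 0 0 0 255;0 0 2 0 0 0 255;0 0 2 0 0 0 255;0 0 2 0 0 0 255;0 0 2 0 0 0 255;0 0 2 0 0 0 255;0 0 2 0 0 0 255;0 0 2 0 0 0 255",
)

```text
time: 24.82
position: [0.579, -0.1523, 0.1796]
tool_rot: [2.1, 2.336, 0.0]
ft_force: [0.1, 0.7, 2.4]
grip_width: 0.003
grip_force: 1.1
```

>>> move_arm(
  increments="0 0 2 0 0 0 255;0 0 2 0 0 0 255;0 0 2 0 0 0 255;0 0 2 0 0 0 255;0 0 2 0 0 0 255;0 0 2 0 0 0 255;0 0 3 0 0 0 255;0 0 4 0 0 0 255",
)

```text
time: 25.48
position: [0.5788, -0.1524, 0.1983]
tool_rot: [-2.1, -2.336, 0.001]
ft_force: [-0.5, 0.7, 1.4]
grip_width: 0.002
grip_force: 0.4
```

>>> move_arm(
  increments="0 0 5 0 0 0 255;0 -5 10 0 0 0 255;0 -10 15 0 0 0 255;0 -10 15 0 0 0 255;0 -10 15 0 0 0 255;0 -10 15 0 0 0 255;0 -5 10 0 0 0 255;0 0 0 0 0 0 255",
)

```text
time: 26.15
position: [0.5798, -0.2048, 0.2862]
tool_rot: [2.101, 2.33, 0.001]
ft_force: [0.2, -0.1, -0.1]
grip_width: 0.004
grip_force: 0.0
```

Run:
```python
from h import *
np.set_printoptions(precision=4,suppress=True)
s=ctrl.get_state();print(s["position"],s["ft_force"],s["time"])
T=[]
for n in("top","scene"):
    p=ctrl.get_image(n);c=cloud(p);hsv=cv2.cvtColor(p["frame"],cv2.COLOR_RGB2HSV).astype(int);H,S,V=hsv[...,0],hsv[...,1],hsv[...,2];X,Y,Z=c[...,0],c[...,1],c[...,2]
    r=(p["depth"]>0)&(X>.52)&(X<.6)&(Y>.01)&(Y<.13)&(Z>.14)&(Z<.19);b=r&(H>90)&(H<128)&(S>70);br=r&(H>8)&(H<30)&(S>110)&(Y>.045)
    print(n,"button",b.sum(),c[b].mean(0),np.median(c[b][:,2]),"brass",br.sum(),c[br].mean(0),"ymax",c[br][:,1].max(),"zslope",np.polyfit(c[br][:,1],c[br][:,2],1)[0],"xslope",np.polyfit(c[br][:,1],c[br][:,0],1)[0])
    h=(p["depth"]>0)&(H>100)&(H<125)&(S>150)&(Z>.17)&(Z<.21)&(X>.54)&(X<.61)&(Y<0)&(Y>-.2);k=h&(abs(Y+.1)<.02);print(" handle z at -.1:",c[k].mean(0))
    T.append(cv2.resize(p["frame"][150:230,195:325] if n=="scene" else p["frame"][180:235,215:345],None,fx=4,fy=4,interpolation=2))
cv2.imwrite("pics/end.png",np.vstack(T)[:,:,::-1])
```

```text
[ 0.5798 -0.2048  0.2862] [ 0.1995 -0.1357 -0.1353] 26.15
top button 20 [0.5576 0.0276 0.1634] 0.16354503740299103 brass 156 [0.5553 0.0787 0.1614] ymax 0.11195349378902802 zslope -0.008735416518575331 xslope -0.09387644833885328
 handle z at -.1: [ 0.5731 -0.0994  0.1919]
scene button 24 [0.558  0.026  0.1656] 0.16580702183387253 brass 140 [0.5537 0.0803 0.1623] ymax 0.1146717158651055 zslope -0.010703524605876811 xslope -0.08932524108428404
 handle z at -.1: [ 0.5728 -0.1008  0.1933]
```

View pics/end.png

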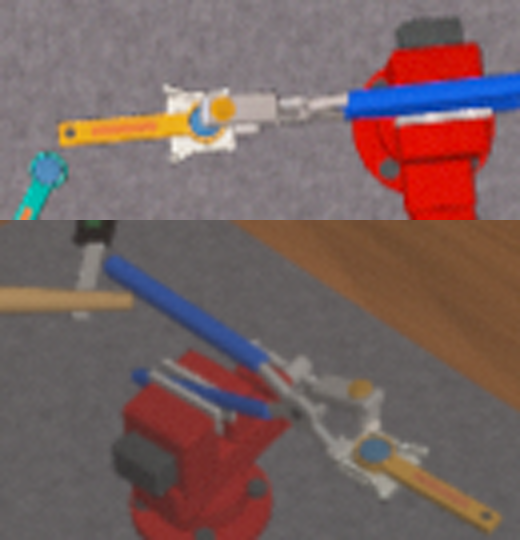

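The button top went from 168 to about 164.5 mm, so it is home. The handle is back to its open height, and the fob lies level and home with its tail end at y ≈ 0.114.

```bash
python3 -c "
from bench import ctrl
print(ctrl.close_job())"
```

```text
the job is handed in; nothing more can be done
None
```

The job is handed in at about 26 s: the fob lies home in the die with its button clicked in, the pliers are fully open, the arm is clear of everything, and I saw no contact with the other things on the bench.

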